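Emboss a gift tag with the hand press

ROBOT

A 7-joint arm with a two-finger parallel gripper is mounted at the origin on the work surface. World frame = base frame: x ahead of the robot, y to its left, z up, the work surface at z = 0. Lengths are in m, angles in rad, forces in N, time in s.
With the tool pointing down it reaches from about 0.425 to 0.875 m from the base axis. Payload 8.4 kg.
Tool frame: the origin (TCP) lies midway between the tips of the shut fingers; the grasp point (between the pads) lies 19 mm behind it; z points along the fingers, y is the line along which they close (so a half turn about z gives the same grasp; the last joint's range is limited). The gripper opens to 85 mm and grips with 20 to 120 N. Pads are 22 mm wide; open, the fingers measure 114 mm over their backs; the gripper's body (76 mm by 85 mm) begins 54 mm behind the grasp point. The pads swing forward as they close: fully open they stand 13 mm farther back than shut.
Start: joints at [-1.405, 0.333, 0.04, 1.465, -0.013, 1.343, -0.059], TCP at [0.17, 0.627, 0.202] pointing down, gripper open.
Joint ranges: [-2.58, 2.58], [-0.38, 2.09], [-1.3, 1.39], [0.25, 2.4], [-1.5, 4.64], [0.08, 2.09], [-2.65, 2.65]. Speed limits (rad/s): [2.22, 2.22, 2.79, 2.79, 3.14, 3.14, 3.14].

INTERFACE

Orientations are given as a 3x3 rotation matrix whose columns are the frame's x, y, z axes.
In Python, from bench import robot, vision, recognise gives the robot as it stands. The module is installed in compiled form; this text tells all that it offers.
- The arm moves only by the shell command python3 -m pendant 'ROWS' [FORCE]. ROWS is JSON, a list of rows, each a list of 5 numbers: the gripper's target within -1 to 1 (shut at 1, half-way at 0, fully open at -1), then the shift along the world's x, y, z scaled (see below), then the turn about the world's z scaled (see below). In form: [[hand, x, y, z, yaw], ...]. A call has 1 to 20 rows; each row shifts and turns the commanded pose from where the row before left it; what a row does not reach is not made up. The controller multiplies each number of a shift by 0.12 m and each number of a turn by pi/4 rad. A row lasts 1/8 s, in which the tool goes at most 62.5 mm and 10.7 degrees, less where a joint would pass 70% of its speed; a pose out of reach is approached as far as the arm can. A call with a number of a shift or a turn outside -1 to 1 is refused whole. A call with a gripper value outside its range is refused whole. The fingers move at their own pace and stop on an object; FORCE is the grip in N (left out, the last holds). Time passes only in rows, so rows that do not move let the fingers close. It gives the time, the measured TCP pose, the force, the opening and the grip force at its end, in the units of the state.
- robot.sense(): the state, without advancing time (a new reading comes with each control period).
- vision.get_image(name): name is "side" or "top"; returns the picture (400x640x3 uint8, red, green, blue); there is no depth.
- vision.camera_model(name): a dict with "fx", "fy", "cx", "cy" (pixels), "k1" (the pictures are not rectified: a ray, as slopes to the right and down, at radius r is drawn at 1 + k1 r^2 times it, then the intrinsics apply), "rvec" (rotation vector, rad) and "tvec" (3), from world to camera coordinates, as OpenCV has them. Camera axes: x right, y down, z forward; pixel columns grow to the right and rows downward; lengths in m; the calibration is good to about 2 mm. A picture is of the moment at which its call begins. camera_model takes no time and is no camera call.
- robot.hand_in(): hands the job in; it is judged then, once.
Trained networks look in the newest picture that a camera, given by its name, has taken for a name from the list of things; names that differ only in an ending like _2 or _b are one class to them, and where a whole thing is asked for, a point or a joint stands for the part that bears it (a point fixed in the world has none). Each returns a list of dicts, best first, with "conf" (0 to 1); they miss things now and then, are a little off and sometimes report something else, mostly with a low value. They report only what shows in the picture. A call takes as long as a camera call. They do not tell look-alikes from the thing itself.
- recognise(camera, thing): "xyz" ([x, y, z] in m, in world coordinates, good to about 4 mm: the middle of the surface that is visible of it).
The state is a dict: "time": time; "joint_pos": joint angles; "qvel": joint speeds; "effort": joint torques, N m; "tool_pos": TCP position; "ee_rot": TCP orientation; "contact_force": force on the tool from outside, world axes, zero at the start; "torque": the same for the moment, N m; "gripper_width": opening from 0.0 (shut) to 1.0 (fully open); "grip_force": force on a finger pad.
Only numpy, scipy, OpenCV 4.12 (cv2) and the standard library are available. Lean on these libraries where they do the work, as an engineer would, in place of code of your own. Each camera call takes 0.05 s, during which the arm holds its last target. There are 200 camera calls.

TASK

Pick up the wide-footed hand press and push its flat foot squarely down on the middle of the embosser's sprung bed, until the bed is fully down and level, and keep it there for a moment. Then stand the hand press upright in the middle of the walnut block and let go of it. Do not knock over or shove the china thimble.

Things in the scene. Friction and masses are not known exactly. Their poses are not given: they have to be found in the camera images.
- press_center (a point): Hand press, loose, 0.3-0.45 kg, round, 90 mm tall, upright on the counter: flat steel foot 52 mm across, 12 mm thick; steel neck 22 mm across up to 40 mm; straight walnut handle 30 mm across, from 40 to 90 mm. Point: on its axis, 45 mm above the foot's underside; z up the axis. Not the seal near it (over 95 mm off, mostly along world x): same height and handle, foot only 29 mm across.
- bed_top (a point): Centre of the top face of the embosser's bed: a steel plate 76 x 76 x 6 mm bearing a paper gift tag, on springs above a fixed steel base 100 x 100 mm, 40 mm high. The top is 60 mm above the counter when up, 46 mm when fully down. z is normal to the plate, x and y along its edges. The plate rocks up to 0.25 rad if pressed off its middle and rights itself.
- bed (a joint): How far the sprung bed is pressed down, in m: 0 is up, 0.014 is fully down on its solid stop. It starts to move at about 4 N and takes about 11 N to reach the bottom; it springs back up when released.
- block_top (a point): The centre of the top face of the walnut display block, 90 mm by 90 mm and 22 mm high, fixed to the counter; z points up, x and y run along its edges.
- china_center (a point): Cream bone-china thimble with a gold rim, loose, 20 mm across, 24 mm tall, standing mouth down on the counter; the point is on its axis, 12 mm up; z points up. To be left alone. (Four metal thimbles of the same size also stand about.)
Mind the look-alikes: they are no part of the job. What is shaped like the part that bears press_center but orange is not meant.

How it is judged:
By the outcome, as a careful person would: the job done as asked, in the order asked, and still so for the second after the job is handed in, with the robot touching nothing.
It also fails if it takes over 51 s, if anything falls off the work surface, if the arm or the gripper's body presses on something with over 40 N, if the wrist force passes 120 N, or if a joint passes its speed limit or range.

## Working session

There is one attempt and no reset: what is moved stays moved. The work goes in short steps, Python scripts to look and compute and a shell command to move; the robot and the scene stay as the last step left them, time stands still between calls to the robot, and variables do not carry over. Pictures are saved under pics/ and viewed, at most 15 in all, crops included, and the job is handed in when it is done.

```bash
mkdir -p pics; cat > h.py <<'E'
import numpy as np, cv2
from bench import robot, vision, recognise
def cam(n):
    m=vision.camera_model(n); R=cv2.Rodrigues(np.array(m["rvec"],float))[0]; return m,R,np.array(m["tvec"],float).ravel()
def proj(n,p):
    m,R,t=cam(n); c=R@np.array(p,float)+t; s=c[:2]/c[2]; s=s*(1+m["k1"]*(s@s)); return s*[m["fx"],m["fy"]]+[m["cx"],m["cy"]]
def unproj(n,uv,z):
    m,R,t=cam(n); d=(np.array(uv,float)-[m["cx"],m["cy"]])/[m["fx"],m["fy"]]; s=d.copy()
    for _ in range(20): s=d/(1+m["k1"]*(s@s))
    r=R.T@np.append(s,1); o=-R.T@t; return o+r*(z-o[2])/r[2]
E
python3 - <<'E'
from h import *
for n in("top","side"):
    cv2.imwrite(f"pics/{n}0.png",vision.get_image(n)[:,:,::-1])
    for th in("press_center","bed_top","block_top","china_center","bed"):
        try:
            for d in recognise(n,th): print(n,th,np.round(d["xyz"],3),round(d["conf"],2),proj(n,d["xyz"]).round())
        except Exception as e: print(n,th,e)
s=robot.sense(); print(s["time"],s["tool_pos"],s["ee_rot"])
E
```

```text
top press_center [0.444 0.305 0.016] 0.79 [182. 227.]
top press_center [0.451 0.189 0.01 ] 0.71 [234. 228.]
top press_center [0.361 0.205 0.021] 0.56 [221. 268.]
top bed_top [0.453 0.191 0.013] 0.56 [233. 227.]
top block_top [ 0.456 -0.234  0.022] 0.93 [422. 239.]
top china_center [0.703 0.041 0.012] 0.59 [307. 128.]
top bed [ 0.576 -0.018  0.064] 0.67 [329. 175.]
top bed [0.456 0.191 0.011] 0.55 [233. 226.]
side press_center [0.361 0.222 0.03 ] 0.97 [429. 311.]
side press_center [0.449 0.329 0.026] 0.78 [376. 365.]
side press_center [0.458 0.21  0.032] 0.61 [371. 300.]
side bed_top [ 0.571 -0.014  0.06 ] 0.9 [321. 204.]
side block_top [ 0.454 -0.218  0.02 ] 0.73 [377. 171.]
side china_center [0.707 0.051 0.008] 0.38 [253. 238.]
side bed [ 0.576 -0.015  0.058] 0.92 [319. 204.]
0.6 [0.17013544 0.62730583 0.20200736] [[-9.65135905e-01  2.61749278e-01 -1.76766756e-05]
 [ 2.61749279e-01  9.65135905e-01 -2.51994015e-05]
 [ 1.04644691e-05 -2.89477043e-05 -1.00000000e+00]]
```

View pics/top0.png

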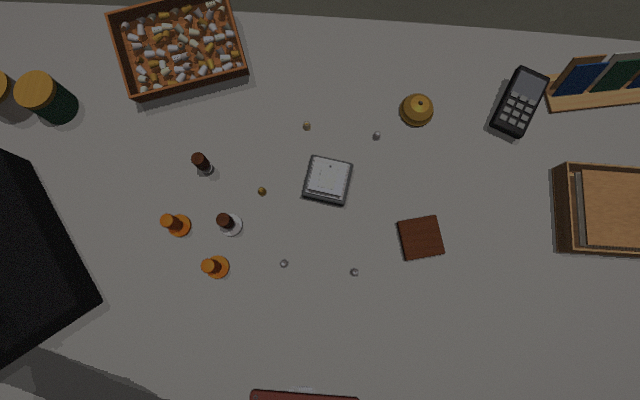

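View pics/side0.png

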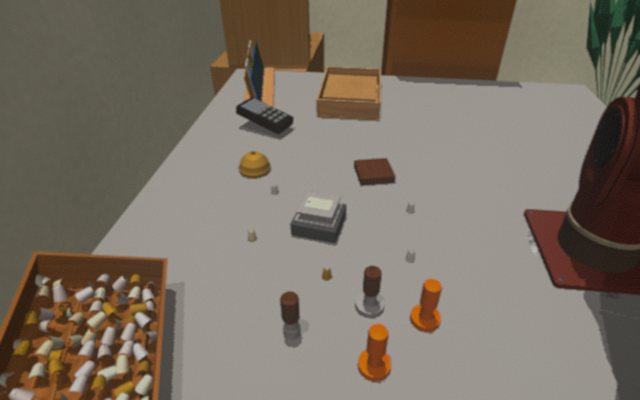

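Top view: wide white-footed walnut press at (230,224). Look-alikes are the narrow-footed seal at (204,165) and two orange presses at (178,226) and (216,267). The walnut one with the wide steel foot fits the description. The china thimble is at (306,125), the bed at (329,177) and the block at (421,237). I'll confirm the press with a crop.

```bash
python3 - <<'E'
from h import *
a=cv2.imread("pics/top0.png")
c=cv2.resize(a[140:290,160:290],None,fx=4,fy=4,interpolation=cv2.INTER_CUBIC)
d=cv2.resize(a[145:265,295:450],None,fx=5,fy=5,interpolation=cv2.INTER_CUBIC)[:600]
c=np.clip(c*1.6,0,255).astype(np.uint8);d=np.clip(d*1.6,0,255).astype(np.uint8)
cv2.imwrite("pics/c1.png",c);cv2.imwrite("pics/c2.png",d)
E
```

```text
(no output)
```

View pics/c1.png

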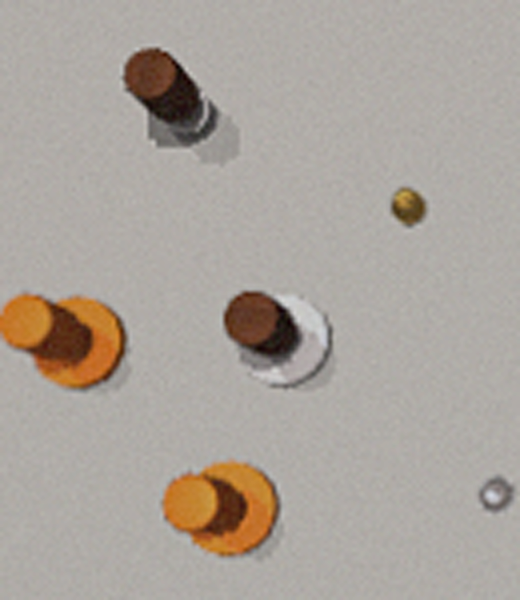

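View pics/c2.png

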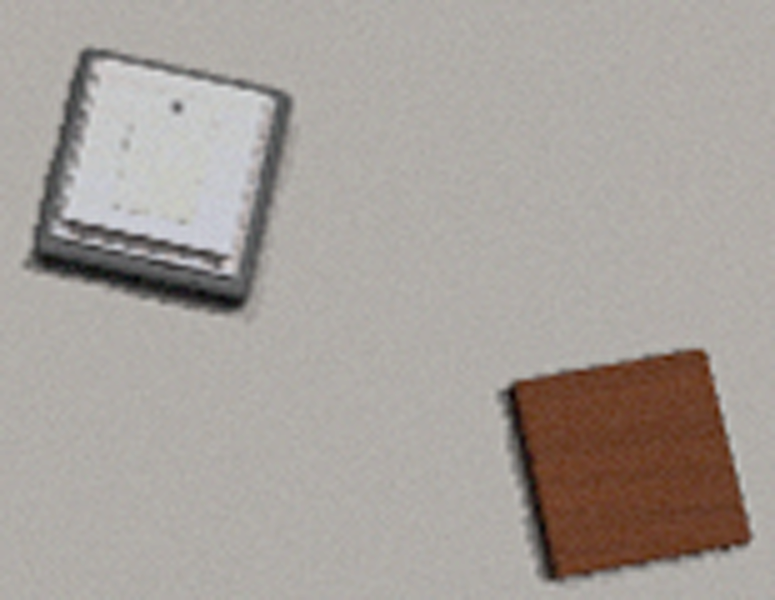

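Confirmed: the press with the wide steel foot is at crop (285,339), full-image about (231,225). Its handle top is at (223,220). I'll fit squares to the base and block corners.

```bash
cat > m.py <<'E'
from h import *
U=lambda p,z,f=5,o=(295,145): unproj("top",(np.array(p)+.5)/f-.5+o,z)[:2]
def sq(ps,z):
    q=np.array([U(p,z) for p in ps]); c=q.mean(0); e=np.roll(q,-1,0)-q
    print("c",c.round(4),"sides",np.linalg.norm(e,axis=1).round(4),"ang",np.degrees(np.arctan2(e[:,1],e[:,0])).round(1)); return c,np.degrees(np.arctan2(e[0,1],e[0,0]))
print("basetop");b=sq([(86,52),(288,95),(243,283),(40,243)],.04)
print("block");k=sq([(512,383),(705,351),(749,541),(555,578)],.022)
P=lambda p,z:U(p,z,4,(160,140))
print("handle top",P((253,320),.09),"foot",P((286,339),.012))
print("china",unproj("top",(306.5,125.5),.018),"brass",unproj("top",(262,190),.015))
m,R,t=cam("top");print("cam",-R.T@t)
def draw(n,img,f,o,c,a,s,z,col):
    a=np.radians(a);u=np.array([np.cos(a),np.sin(a)]);v=np.array([-u[1],u[0]])
    pts=[((proj(n,[*(c+s/2*(i*u+j*v)),z])-o+.5)*f-.5) for i,j in((1,1),(1,-1),(-1,-1),(-1,1))]
    cv2.polylines(img,[np.array(pts).round().astype(int)],True,col,1)
def circ(n,img,f,o,c,r,z,col):
    th=np.linspace(0,2*np.pi,50);pts=[((proj(n,[c[0]+r*np.cos(x),c[1]+r*np.sin(x),z])-o+.5)*f-.5) for x in th]
    cv2.polylines(img,[np.array(pts).round().astype(int)],True,col,1)
A=cv2.imread("pics/c2.png")
draw("top",A,5,(295,145),*b,.1,.04,(0,0,255));draw("top",A,5,(295,145),*b,.076,.06,(0,200,0));draw("top",A,5,(295,145),*k,.09,.022,(255,255,0))
s=cv2.imread("pics/side0.png")[160:330,280:440];s=cv2.resize(s,None,fx=3.5,fy=3.5,interpolation=cv2.INTER_CUBIC)
o=(280,160);pc=P((286,339),.012)
for z,S,col in((.04,.1,(0,0,255)),(.06,.076,(0,200,0))):draw("side",s,3.5,o,*b,S,z,col)
draw("side",s,3.5,o,*k,.09,.022,(255,255,0));circ("side",s,3.5,o,pc,.026,.012,(0,0,255));circ("side",s,3.5,o,pc,.015,.09,(0,255,0))
w=np.zeros((600,800,3),np.uint8);A=cv2.resize(A,(400,310));w[:310,:400]=A
B=cv2.resize(s[:,:],(400,425));w[:425,400:]=B
T=cv2.imread("pics/c1.png");
circ("top",T,4,(160,140),pc,.026,.012,(0,0,255));circ("top",T,4,(160,140),pc,.015,.09,(0,255,0));w[315:595,:240]=T[240:520,190:430]
cv2.imwrite("pics/o1.png",w)
E
python3 m.py
```

```text
basetop
c [ 0.5759 -0.0147] sides [0.094  0.0898 0.0921 0.0916] ang [-98.3 170.2  82.8  -8.6]
block
c [ 0.4604 -0.2313] sides [0.0893 0.0864 0.0885 0.088 ] ang [ -76.5 -166.4  104.6   14.2]
handle top [0.45761189 0.19595013] foot [0.4589124  0.19553593]
china [0.70734471 0.04359635 0.018     ] brass [0.54308952 0.13337226 0.015     ]
cam [ 0.34734314 -0.00687576  0.89349422]
```

View pics/o1.png

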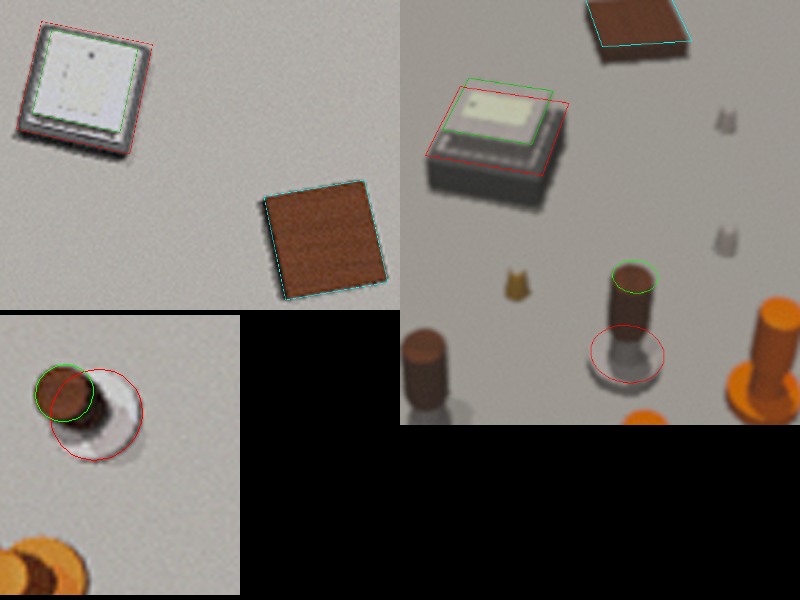

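Top-view overlays fit: press about (0.458,0.196), bed about (0.576,-0.016), block about (0.460,-0.231). The black shape at the left of the top view, around (40,270), could be the arm itself or an obstacle. I'll raise the arm and compare pictures to find out.

```bash
python3 -m pendant '[[-1,0.2,-0.3,0.2,0],[-1,0.2,-0.3,0.2,0]]' 80; python3 - <<'E'
from h import *
a=vision.get_image("top"); cv2.imwrite("pics/t1.png",a[:,:,::-1])
print(proj("top",[.17,.627,.202]),proj("top",robot.sense()["tool_pos"]))
b=cv2.imread("pics/top0.png")[:,:,::-1]
d=np.abs(a.astype(int)-b).max(2)>40; ys,xs=np.nonzero(d); print(len(xs),xs.min(),xs.max(),ys.min(),ys.max())
E
```

```text
time: 0.85
tool_pos: [0.2184, 0.5544, 0.2502]
ee_rot: [[-0.965, 0.261, -0.0], [0.261, 0.965, -0.001], [-0.0, -0.001, -1.0]]
contact_force: [0.8, -0.1, 0.4]
gripper_width: 0.997
grip_force: 0.0
[-56.62177736 354.53531845] [-35.18219306 330.05433341]
3290 1 187 331 399
```

View pics/t1.png

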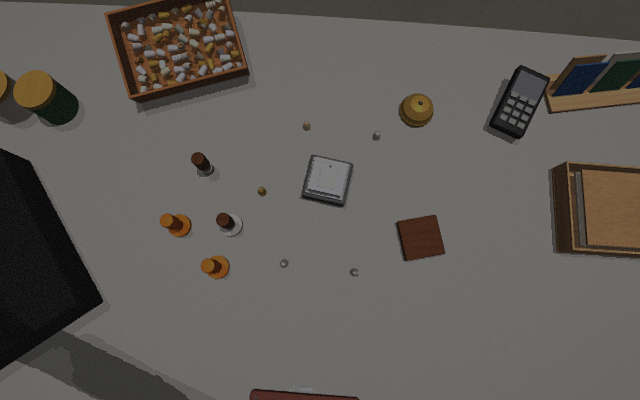

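The black shape did not move, so it is a fixed box and its footprint matters. I'll compute its floor corners.

```bash
python3 - <<'E'
from h import *
for p in [(28,155),(102,297),(82,305),(0,370)]: print(p,[unproj("top",p,z)[:2].round(3) for z in(0,.2,.4)])
g=np.clip(cv2.imread("pics/t1.png")[130:400,0:200]*5.0,0,255).astype(np.uint8)
m,R,t=cam("side");print("side cam",-R.T@t, R[2])
cv2.imwrite("pics/g.png",cv2.resize(g,None,fx=2.2,fy=2.2))
E
```

```text
(28, 155) [array([0.592, 0.719]), array([0.537, 0.556]), array([0.482, 0.394])]
(102, 297) [array([0.275, 0.469]), array([0.292, 0.362]), array([0.308, 0.256])]
(82, 305) [array([0.254, 0.511]), array([0.275, 0.395]), array([0.296, 0.279])]
(0, 370) [array([0.1  , 0.671]), array([0.156, 0.519]), array([0.211, 0.368])]
side cam [0.48549103 0.69197882 0.60156999] [ 0.07686731 -0.78800472 -0.61085185]
```

View pics/g.png

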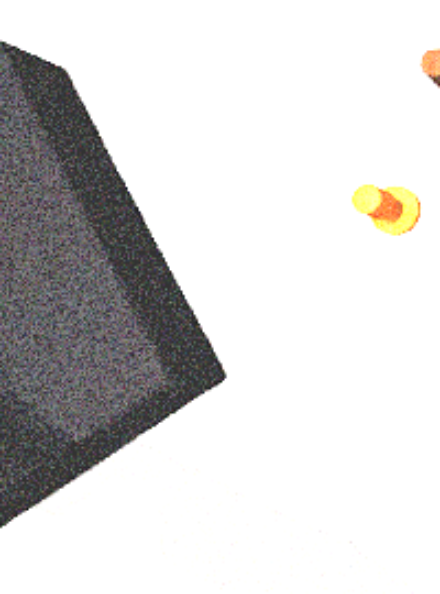

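The box's wall strip implies a height of about 0.1 m, well below the tool path. Now to a point above the press.

```bash
python3 -m pendant '[[-1,0.25,-0.374,0,0],[-1,0.25,-0.374,0,0],[-1,0.25,-0.374,0,0],[-1,0.25,-0.374,0,0],[-1,0.25,-0.374,0,0],[-1,0.25,-0.374,0,0],[-1,0.25,-0.374,-0.2,0],[-1,0.25,-0.374,-0.4,0],[-1,0,0,0,0],[-1,0,0,0,0]]'; python3 -c "
from bench import robot
s=robot.sense();print(s['tool_pos'],s['joint_pos'])"
```

```text
time: 2.15
tool_pos: [0.454, 0.2029, 0.1848]
ee_rot: [[-0.965, 0.262, 0.0], [0.262, 0.965, 0.0], [0.0, 0.0, -1.0]]
contact_force: [-0.8, -0.5, -0.2]
gripper_width: 0.999
grip_force: 0.0
[0.4539904  0.20287151 0.18483236] [-0.9200802   0.01966081  0.41983297  1.87027363 -0.00884377  1.2531025
  0.80836014]
```

```bash
python3 -m pendant '[[-1,0.033,-0.06,-0.1,0],[-1,0,0,-0.3,0],[-1,0,0,0,0],[-1,0,0,0,0]]'; python3 - <<'E'
from h import *
print(robot.sense()["tool_pos"])
a=vision.get_image("side")[:,:,::-1]
cv2.imwrite("pics/s2.png",cv2.resize(a[150:400,260:500],None,fx=2.4,fy=2.4,interpolation=cv2.INTER_CUBIC))
E
```

```text
time: 2.65
tool_pos: [0.4584, 0.1957, 0.1374]
ee_rot: [[-0.965, 0.261, 0.001], [0.261, 0.965, 0.0], [-0.001, 0.001, -1.0]]
contact_force: [-1.0, 0.6, 0.0]
gripper_width: 0.997
grip_force: 0.0
[0.45835587 0.19565249 0.1374304 ]
```

View pics/s2.png

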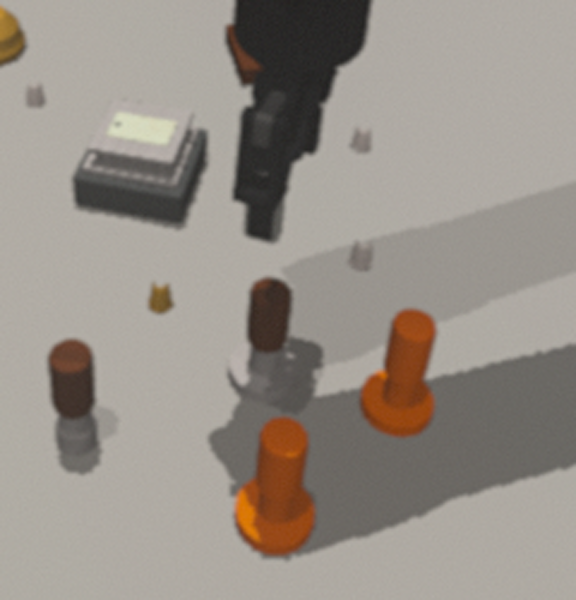

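The open fingers are above the press (handle at crop (268,310)), and the orange presses are clear of the finger paths. Descend and grip.

```bash
python3 -m pendant '[[-1,0,0,-0.35,0],[-1,0,0,-0.3,0],[-1,0,0,-0.1,0],[-1,0,0,0,0],[1,0,0,0,0],[1,0,0,0,0],[1,0,0,0,0],[1,0,0,0,0],[1,0,0,0,0],[1,0,0,0,0],[1,0,0,0,0],[1,0,0,0,0]]' 80
```

```text
time: 4.2
tool_pos: [0.4587, 0.1958, 0.0475]
ee_rot: [[-0.965, 0.262, 0.001], [0.262, 0.965, 0.001], [-0.001, 0.001, -1.0]]
contact_force: [-0.5, 0.5, 7.3]
gripper_width: 0.313
grip_force: 78.3
```

```bash
python3 -m pendant '[[1,0,0,0.15,0],[1,0,0,0.4,0],[1,0,0,0.35,0],[1,0.196,-0.353,0,0],[1,0.196,-0.353,0,0],[1,0.196,-0.353,0,0],[1,0.196,-0.353,0,0],[1,0.196,-0.353,0,0],[1,0,0,0,0],[1,0,0,0,0],[1,0,0,0,0]]'; python3 - <<'E'
from h import *
print(robot.sense()["tool_pos"])
o=np.zeros((600,800,3),np.uint8)
for n,x0,y0,w,h,X in(("top",270,120,110,110,0),("side",250,100,130,150,400)):
    a=vision.get_image(n)[:,:,::-1]; np.save(f"{n}.npy",a)
    c=np.clip(cv2.resize(a[y0:y0+h,x0:x0+w],None,fx=400/w,fy=400/w,interpolation=cv2.INTER_CUBIC)*1.5,0,255); o[:c.shape[0],X:X+400]=c[:600]
cv2.imwrite("pics/p3.png",o)
E
```

```text
time: 5.58
tool_pos: [0.5751, -0.0152, 0.1542]
ee_rot: [[-0.966, 0.26, -0.001], [0.26, 0.966, 0.001], [0.001, 0.0, -1.0]]
contact_force: [0.2, 1.0, -4.5]
gripper_width: 0.317
grip_force: 79.9
[ 0.57514743 -0.01521853  0.15421111]
```

View pics/p3.png

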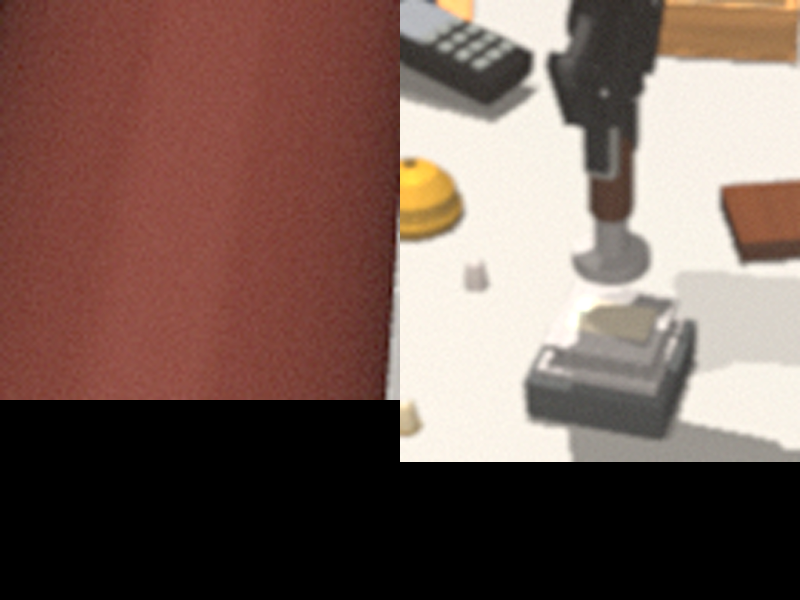

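The press is held upright above the bed (foot at crop (612,258), plate centre about (615,325)). The arm hides the bed from the top camera. I'll check foot and plate against their models in the side view.

```bash
python3 - <<'E'
from h import *
th=np.linspace(0,2*np.pi,80)
f=np.array([proj("side",[.5751+.026*np.cos(t),-.0152+.026*np.sin(t),z]) for z in(.1067,.1187) for t in th])
D=lambda p:(np.array(p)-(250,100)+.5)*400/130+[400,0]
a=np.load("side.npy").copy();img=cv2.resize(a[110:240,290:355],None,fx=4.5,fy=4.5,interpolation=cv2.INTER_CUBIC);img=np.clip(img*1.4,0,255).astype(np.uint8)
raw=img.copy()
T=lambda p:((np.array(p)-(290,110)+.5)*4.5).round().astype(int)
cv2.polylines(img,[T(f[:80])],True,(0,0,255));cv2.polylines(img,[T(f[80:])],True,(0,0,255))
c=np.array([.576,-.0155]);an=np.radians(-8.7);u=np.array([np.cos(an),np.sin(an)]);v=np.array([-u[1],u[0]])
for S,z,col in((.076,.06,(0,200,0)),(.1,.04,(255,0,0))):
    cv2.polylines(img,[T([proj("side",[*(c+S/2*(i*u+j*v)),z]) for i,j in((1,1),(1,-1),(-1,-1),(-1,1))])],True,col)
cv2.imwrite("pics/p4.png",np.hstack([raw,img]))
E
```

```text
(no output)
```

View pics/p4.png

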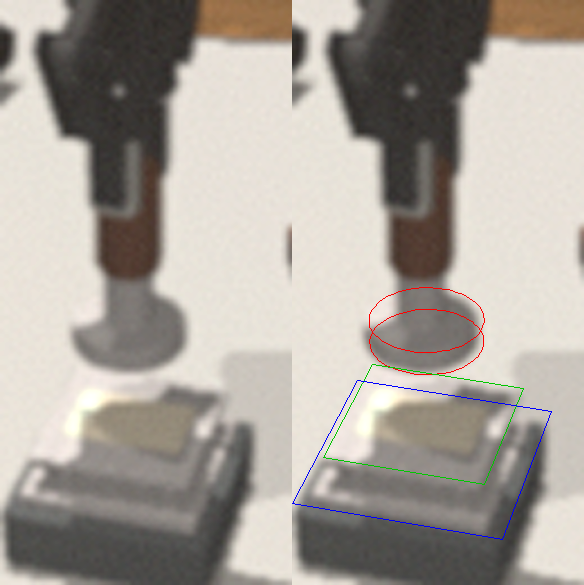

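The side view agrees within a few mm: the foot lines up with its model, and the plate suggests a shift of about +2 mm in y. Approach the plate.

```bash
python3 -m pendant '[[1,0,0.02,-0.17,0],[1,0,0,-0.15,0],[1,0,0,-0.05,0],[1,0,0,0,0],[1,0,0,-0.05,0],[1,0,0,-0.05,0],[1,0,0,0,0],[1,0,0,0,0]]'
```

```text
time: 6.68
tool_pos: [0.5762, -0.0144, 0.0987]
ee_rot: [[-0.965, 0.262, 0.001], [0.262, 0.965, 0.0], [-0.001, 0.0, -1.0]]
contact_force: [0.2, -1.1, 3.1]
gripper_width: 0.313
grip_force: 80.4
```

```bash
python3 -m pendant '[[1,0,0,-0.03,0],[1,0,0,-0.03,0],[1,0,0,0,0],[1,0,0,0,0]]'
```

```text
time: 7.18
tool_pos: [0.5776, -0.0146, 0.093]
ee_rot: [[-0.965, 0.262, 0.004], [0.262, 0.965, 0.0], [-0.004, 0.001, -1.0]]
contact_force: [-0.0, -1.5, 18.5]
gripper_width: 0.311
grip_force: 82.3
```

```bash
python3 -m pendant '[[1,0,0,-0.015,0],[1,0,0,0,0],[1,0,0,0,0],[1,0,0,0,0],[1,0,0,0,0],[1,0,0,0,0],[1,0,0,0,0],[1,0,0,0,0],[1,0,0,0,0],[1,0,0,0,0],[1,0,0,0,0],[1,0,0,0,0]]'; python3 - <<'E'
from h import *
a=vision.get_image("side")[:,:,::-1]
cv2.imwrite("pics/p5.png",np.clip(cv2.resize(a[120:240,280:360],None,fx=5,fy=5,interpolation=cv2.INTER_CUBIC)*1.4,0,255))
s=robot.sense();print(s["contact_force"],s["torque"])
E
```

```text
time: 8.68
tool_pos: [0.5789, -0.0149, 0.0927]
ee_rot: [[-0.965, 0.262, 0.007], [0.262, 0.965, 0.001], [-0.007, 0.002, -1.0]]
contact_force: [-1.3, -0.8, 28.2]
gripper_width: 0.313
grip_force: 83.4
[-1.75273438 -1.67613749 27.68562445] [-0.61285819  0.54769766  0.02893743][ WARN:0@0.901] global loadsave.cpp:1063 imwrite_ Unsupported depth image for selected encoder is fallbacked to CV_8U.
```

View pics/p5.png

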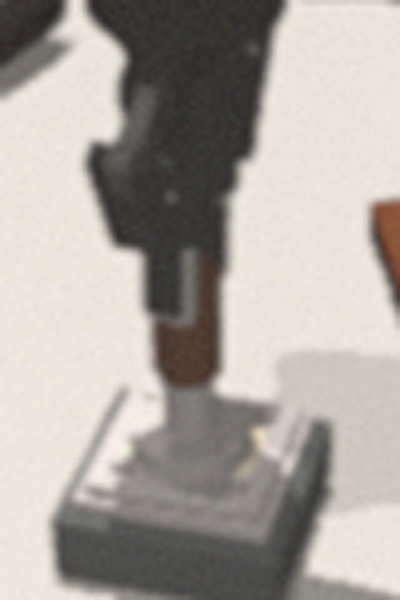

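Bed fully down and level under the foot (crop centre about (195,460)), held 1.5 s at about 32 N. Lift and carry to the block.

```bash
python3 -m pendant '[[1,0,0,0.1,0],[1,0,0,0.15,0],[1,0,0,0.35,0],[1,-0.195,-0.36,0,0],[1,-0.195,-0.36,0,0],[1,-0.195,-0.36,0,0],[1,-0.195,-0.36,0,0],[1,-0.195,-0.36,0,0],[1,0,0,0,0],[1,0,0,0,0],[1,0,0,0,0],[1,0,0,0,0]]'; python3 - <<'E'
from h import *
print(robot.sense()["tool_pos"])
E
```

```text
time: 10.22
tool_pos: [0.459, -0.2294, 0.1609]
ee_rot: [[-0.966, 0.26, -0.001], [0.26, 0.966, -0.0], [0.001, -0.0, -1.0]]
contact_force: [-0.7, 0.2, -2.7]
gripper_width: 0.315
grip_force: 80.0
[ 0.45897134 -0.22936023  0.16091582]
```

```bash
python3 -m pendant '[[1,0.01,-0.015,-0.3,0],[1,0,0,-0.3,0],[1,0,0,-0.1,0],[1,0,0,0,0],[1,0,0,-0.02,0],[1,0,0,-0.02,0],[1,0,0,0,0],[1,0,0,0,0]]'
```

```text
time: 11.22
tool_pos: [0.46, -0.2321, 0.0725]
ee_rot: [[-0.965, 0.262, 0.0], [0.262, 0.965, -0.0], [-0.0, 0.0, -1.0]]
contact_force: [-0.3, -0.3, -4.1]
gripper_width: 0.312
grip_force: 80.0
```

```bash
python3 -m pendant '[[1,0,0,-0.015,0],[1,0,0,-0.01,0],[1,0,0,0,0],[1,0,0,0,0]]'; python3 - <<'E'
from h import *
a=vision.get_image("side")[:,:,::-1]
cv2.imwrite("pics/p6.png",np.clip(cv2.resize(a[80:200,330:430],None,fx=4,fy=4,interpolation=cv2.INTER_CUBIC)*1.3,0,255).astype(np.uint8))
E
```

```text
time: 11.72
tool_pos: [0.4602, -0.2321, 0.0696]
ee_rot: [[-0.965, 0.262, 0.001], [0.262, 0.965, -0.0], [-0.001, 0.0, -1.0]]
contact_force: [-0.8, 0.9, 4.0]
gripper_width: 0.318
grip_force: 80.9
```

View pics/p6.png

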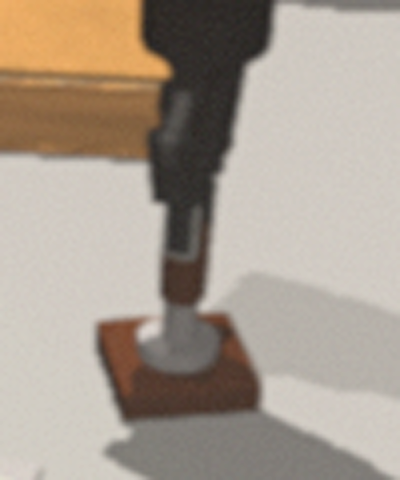

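Foot stands flat and central on the block (foot about (178,348), block top centre about (179,350)). Release and retreat.

```bash
python3 -m pendant '[[0.1,0,0,0,0],[0,0,0,0,0],[-0.5,0,0,0,0],[-1,0,0,0,0],[-1,0,0,0,0],[-1,0,0,0,0],[-1,0,0,0,0],[-1,0,0,0.15,0],[-1,0,0,0.4,0],[-1,0,0,0.45,0],[-1,0,0,0.4,0],[-1,0,-0.4,0,0],[-1,0,-0.4,0,0],[-1,0,-0.4,0,0],[-1,0,-0.4,0,0],[-1,0,0,0,0],[-1,0,0,0,0]]'; python3 - <<'E'
from h import *
o=np.zeros((480,800,3),np.uint8)
for n,x0,y0,X in(("top",300,100,0),("side",240,90,400)):
    a=vision.get_image(n)[:,:,::-1]; w=170
    c=np.clip(cv2.resize(a[y0:y0+w,x0:x0+w],(400,400),interpolation=cv2.INTER_CUBIC)*1.4,0,255).astype(np.uint8); o[:400,X:X+400]=c
cv2.imwrite("pics/p7.png",o)
E
```

```text
time: 13.9
tool_pos: [0.4598, -0.4238, 0.238]
ee_rot: [[-0.965, 0.262, 0.0], [0.262, 0.965, 0.0], [-0.0, 0.0, -1.0]]
contact_force: [0.9, -0.2, -0.8]
gripper_width: 1.002
grip_force: 0.0
```

View pics/p7.png

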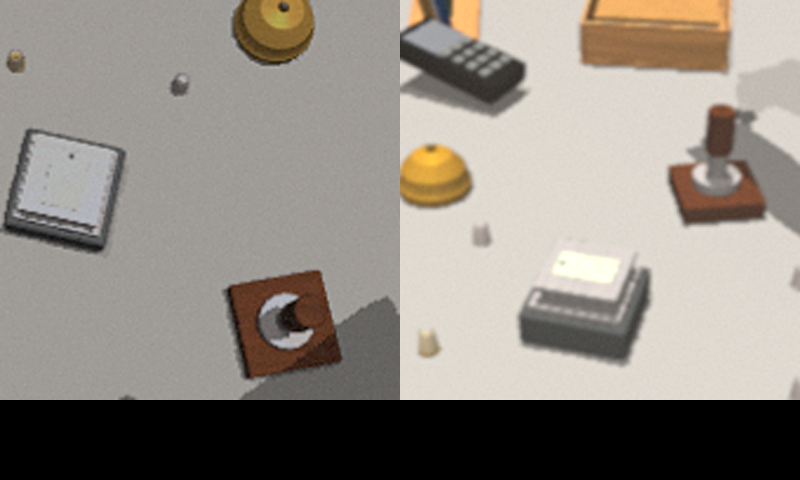

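The press stands upright in the middle of the block (top crop about (287,322)). The bed is back up and the china thimble at (15,60) is where it was. Handing in.

```bash
python3 -c "
from bench import robot
print(robot.hand_in())"
```

```text
the job is handed in; nothing more can be done
None
```

The hand press pushed the bed down until it was fully down and level, held it there about 1.5 s, and now stands upright and released in the middle of the walnut block; the china thimble was not touched, and the job was handed in at about 14 s of the 51 s allowed (no verdict came back).

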